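# Hand over the forming stakes in mirrored order

## Task

Move the four steel forming stakes from the dark wooden rack into the aluminium tray, one standing upright on the floor of each well, in reverse order: seen from the robot, the stake at the left end of the wooden rack goes to the right end of the tray, the next one beside it, and so on, so that the colleague sitting opposite finds them in the usual order. Don't let any of them topple.

Things in the scene. Friction and masses are not known exactly. Their poses are not given: they have to be found in the camera images.
- stake_ball: Forming stake: a dark steel cylinder 34 mm in diameter and 50 mm tall (the part to grip) with a bright steel ball 32 mm across on top, 79 mm tall in all. Loose, stands upright, 0.3 to 0.5 kg. Origin: centre of its flat underside; z runs up its axis; its yaw is arbitrary.
- stake_cone: Forming stake: a dark steel cylinder 34 mm in diameter and 50 mm tall (the part to grip) with a bright pointed cone on top, 29 mm across at its base, 80 mm tall in all. Loose, stands upright, 0.3 to 0.5 kg. Origin: centre of its flat underside; z runs up its axis; its yaw is arbitrary.
- stake_square: Forming stake: a dark steel cylinder 34 mm in diameter and 50 mm tall (the part to grip) with a bright flat-topped square block on top, 23 x 23 mm, 72 mm tall in all. Loose, stands upright, 0.3 to 0.5 kg. Origin: centre of its flat underside; z runs up its axis; its yaw is arbitrary.
- stake_wedge: Forming stake: a dark steel cylinder 34 mm in diameter and 50 mm tall (the part to grip) with a bright narrow bar on top, 11 x 31 mm, 74 mm tall in all. Loose, stands upright, 0.3 to 0.5 kg. Origin: centre of its flat underside; z runs up its axis; its yaw is arbitrary.
- pad_ball: Fixed black rubber pad, 48 mm disc, 4 mm thick, on the floor of the wooden rack's well in which the ball-headed stake stands at the start (it marks that starting well for good). Origin: centre of its underside; the stake stands on its top, within 3 mm of its centre. Its y axis runs along the rack's row to the left.
- pad_cone: Fixed black rubber pad, 48 mm disc, 4 mm thick, on the floor of the wooden rack's well in which the cone-headed stake stands at the start (it marks that starting well for good). Origin: centre of its underside; the stake stands on its top, within 3 mm of its centre. Its y axis runs along the rack's row to the left.
- pad_square: Fixed black rubber pad, 48 mm disc, 4 mm thick, on the floor of the wooden rack's well in which the square-headed stake stands at the start (it marks that starting well for good). Origin: centre of its underside; the stake stands on its top, within 3 mm of its centre. Its y axis runs along the rack's row to the left.
- pad_wedge: Fixed black rubber pad, 48 mm disc, 4 mm thick, on the floor of the wooden rack's well in which the wedge-headed stake stands at the start (it marks that starting well for good). Origin: centre of its underside; the stake stands on its top, within 3 mm of its centre. Its y axis runs along the rack's row to the left.
- wood_rack: Dark wooden rack that holds the stakes at the start: 72 x 270 mm, rim 20 mm above the bench, fixed, four wells in a row, 52 x 52 mm inside. Origin: centre of its underside; well centres at x = 0, y = -99, -33, 33, 99 mm in its frame; +y points to the robot's left, turned at most 0.35 rad. The pads lie in the wells, their tops 10 mm above the bench.
- metal_tray: Aluminium tray, empty at the start: 72 x 270 mm, rim 20 mm above the bench, fixed, four wells in a row, 52 x 52 mm inside. Origin: centre of its underside; well centres at x = 0, y = -99, -33, 33, 99 mm in its frame; +y points to the robot's left, turned at most 0.35 rad. Well floors are 10 mm above its underside, each marked by a dark disc.

How it is judged:
By the outcome, as a careful person would: the job done as asked, in the order asked, and still so for the second after the job is handed in, with the robot touching nothing.
It also fails if it takes over 96 s, if anything falls off the work surface, if the arm or the gripper's body presses on something with over 40 N, if the wrist force passes 120 N, or if a joint passes its speed limit or range.

## Robot

A 6-joint arm with a two-finger parallel gripper is mounted at the origin on the work surface. World frame = base frame: x ahead of the robot, y to its left, z up, the work surface at z = 0. Lengths are in mm, angles in degrees, forces in N, time in s.
With the tool pointing down it reaches from about 375 to 900 mm from the base axis. Payload 3.1 kg.
Tool frame: the origin (TCP) lies between the finger pads; the fingertips stand 17 mm ahead of it and the grasp point (between the pads) lies 2 mm behind it; z points along the fingers, y is the line along which they close (so a half turn about z gives the same grasp; the last joint's range is limited). The gripper opens to 85 mm and grips with 20 to 120 N. Pads are 22 mm wide; open, the fingers measure 114 mm over their backs; the gripper's body (76 mm by 85 mm) begins 54 mm behind the grasp point. The pads swing forward as they close: fully open they stand 13 mm farther back than shut.
Start: joints at [56.981, 30.224, 82.088, -0, 67.689, -10.227], TCP at [242.078, 576.19, 248.31] pointing down, gripper open.
Joint ranges: [-176.69, 176.69], [-43.24, 126.21], [12.49, 139.97], [-82, 262], [0, 151.66], [-163.58, 163.58]. Speed limits (degrees/s): [159.86, 159.86, 180, 180, 180, 180].

## Interface

Orientations are given as a 3x3 rotation matrix whose columns are the frame's x, y, z axes.
In Python, from workcell import * gives the robot as it stands.
- The arm moves only by the tool drive_tool, never from a script. Its argument "commands" is a list that holds one entry, the list of rows, each a list of 5 numbers: the shift along the tool's x, y, z in m, then the turn about the tool's z in rad, then the closure, from -1 (fully open) to 1 (shut). In form: [[[dx, dy, dz, spin, grip], ...]]. A call has 1 to 10 rows; each row shifts and turns the commanded pose from where the row before left it, along the tool's axes as they then stand; what a row does not reach is not made up. A row lasts 1/12 s, in which the tool goes at most 41.7 mm and 7.16 degrees, less where a joint would pass 70% of its speed; a pose out of reach is approached as far as the arm can. A call is refused whole if a number of a shift passes 0.0417 or a number of a turn 0.125, either way. A call with a gripper value outside its range is refused whole. The fingers move at their own pace and stop on an object; "grip_force" is the grip in N (left out, the last holds). Time passes only in rows, so rows that do not move let the fingers close. It gives the time, the measured TCP pose, the force, the opening and the grip force at its end, in the units of the state.
- sense(): the state, without advancing time (a new reading comes with each control period).
- read_camera(name): name is "scene" or "top"; returns (picture, depth): 384x512x3 uint8, red, green, blue; 384x512 float32, mm along the optical axis (not along the pixel's ray), 0 where there is no reading.
- calibration(name): a dict with "mtx" (3x3 intrinsics, pixels), "R" (3x3) and "t" (3): a world point X has camera coordinates R X + t. Camera axes: x right, y down, z forward; pixel columns grow to the right and rows downward; lengths in mm; the calibration is good to about 2 mm. A picture is of the moment at which its call begins. calibration takes no time and is no camera call.
- hand_in(): hands the job in; it is judged then, once.
The state is a dict: "t": time; "joints": joint angles; "dq": joint speeds; "effort": joint torques, N m; "tcp_pos": TCP position; "tool_rot": TCP orientation; "contact_force": force on the tool from outside, world axes, zero at the start; "wrist_torque": the same for the moment, N m; "opening": opening from 0.0 (shut) to 1.0 (fully open); "gripper_force": force on a finger pad.
Only numpy, scipy, OpenCV 4.12 (cv2) and the standard library are available. Lean on these libraries where they do the work, as an engineer would, in place of code of your own. Each camera call takes 0.05 s, during which the arm holds its last target. There are 200 camera calls.

## Working session

There is one attempt and no reset: what is moved stays moved. The work goes in short steps, Python scripts to look and compute and a tool call to move; the robot and the scene stay as the last step left them, time stands still between calls to the robot, and variables do not carry over. Pictures are saved under pics/ and viewed, at most 14 in all, crops included, and the job is handed in when it is done.

Besides the shell and the picture viewer there is one more tool, called after "Emit:" in YAML: its name, and indented under it one key for each argument. drive_tool: Moves the arm, as the interface text tells. Its arguments: {"type":"object","properties":{"commands":{"type":"array"},"grip_force":{"type":"number"}},"required":["commands"]}

```bash
ls; mkdir -p pics; python3 - <<'E'
from workcell import *
import cv2,numpy as np
s=sense();print({k:np.round(v,3).tolist() for k,v in s.items()})
for n in("scene","top"):
    p,d=read_camera(n);cv2.imwrite(f"pics/{n}0.png",p[...,::-1]);np.savez(f"{n}0.npz",p=p,d=d)
    c=calibration(n);print(n,(-np.array(c["R"]).T@c["t"]).round(),np.round(c["R"],2).tolist(),np.round(c["mtx"]).tolist())
E
```

```text
pics
{'t': 0.0, 'joints': [56.981, 30.278, 82.157, 0.001, 67.691, -10.225], 'dq': [0.024, 0.009, 0.01, -0.039, -0.017, 0.009], 'effort': [-0.001, -44.235, -17.802, -0.0, 0.008, -0.0], 'tcp_pos': [241.702, 575.621, 247.335], 'tool_rot': [[-0.922, 0.387, -0.001], [0.387, 0.922, -0.002], [0.0, -0.002, -1.0]], 'contact_force': [-0.588, 0.211, -0.209], 'wrist_torque': [-0.016, 0.056, 0.013], 'gripper_force': 0.0, 'opening': 0.998}
scene [1114. -427.  831.] [[0.6, 0.8, -0.01], [0.59, -0.45, -0.67], [-0.54, 0.4, -0.74]] [[448.0, 0.0, 253.0], [0.0, 448.0, 192.0], [0.0, 0.0, 1.0]]
top [383. -18. 956.] [[0.01, -1.0, -0.02], [-0.99, -0.01, -0.15], [0.15, 0.02, -0.99]] [[485.0, 0.0, 255.0], [0.0, 485.0, 187.0], [0.0, 0.0, 1.0]]
```

View pics/top0.png

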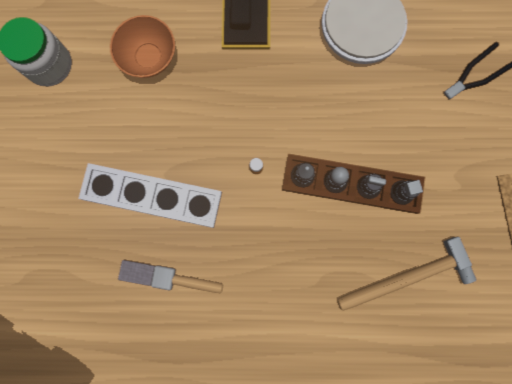

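View pics/scene0.png

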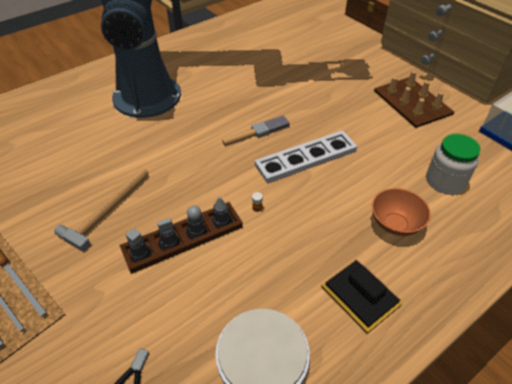

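The top view shows the rack at right of the picture (robot's right) with, left to right, cone (304,175), ball (338,178), wedge (372,185) and square (406,191). The tray is at (150,195) with dark discs at about (102,185), (135,192), (167,199) and (200,206). A small white cap stands between them at (256,165).

```bash
cat > h.py <<'E'
import numpy as np,cv2
from workcell import *
def cloud(n,d):
    c=calibration(n);K=np.array(c["mtx"]);R=np.array(c["R"]);t=np.array(c["t"])
    v,u=np.mgrid[:384,:512];z=d.astype(float)
    P=np.stack([(u-K[0,2])/K[0,0]*z,(v-K[1,2])/K[1,1]*z,z],-1)-t
    W=P@R; W[d==0]=np.nan
    return W
def ray(n,uv,z):
    c=calibration(n);K=np.array(c["mtx"]);R=np.array(c["R"]);t=np.array(c["t"])
    o=-R.T@t;w=R.T@np.linalg.inv(K)@[uv[0],uv[1],1];return o+w*(z-o[2])/w[2]
E
python3 - <<'E'
from h import *
for n in("top","scene"):
    f=np.load(n+"0.npz");p,d=f["p"],f["d"];W=cloud(n,d);X,Y,Z=np.moveaxis(W,-1,0)
    t=np.load("top0.npz")
    for nm,(y0,y1) in dict(tray=(50,380),rack=(-370,-50)).items():
        ROI=(X>280)&(X<470)&(Y>y0)&(Y<y1)
        print(n,nm,"bench z",np.median(Z[ROI&(Z<8)]).round(1))
        m=(ROI&(Z>15)&(Z<25)).astype(np.uint8)
        k,l,s,_=cv2.connectedComponentsWithStats(m)
        big=max(range(1,k),key=lambda i:s[i,4]); m=m>0
        if 1:
            q=np.c_[X[m],Y[m]].astype(np.float32)
            # keep points within 180 of the median
            q=q[np.linalg.norm(q-np.median(q,0),axis=1)<170]
            print(" rim z",np.median(Z[m]).round(1),cv2.minAreaRect(q),len(q))
        if nm=="rack":
            m=(ROI&(Z>45)&(Z<95)).astype(np.uint8);k,l,s,c=cv2.connectedComponentsWithStats(m)
            for i in range(1,k):
                if s[i,4]>20:
                    g=l==i;print("  head",c[i].round(),s[i,4],np.nanmean(W[g],0).round(1),Z[g].max().round(1))
        else:
            g=cv2.cvtColor(p,cv2.COLOR_RGB2GRAY);m=(ROI&(g<60)).astype(np.uint8);k,l,s,c=cv2.connectedComponentsWithStats(m)
            for i in range(1,k):
                if s[i,4]>80: print("  disc",c[i].round(1),s[i,4],ray(n,c[i],10).round(1))
    g=(X>300)&(X<520)&(abs(Y)<60)&(Z>8);print(n,"cap",np.nanmean(W[g],0),g.sum(),Z[g].max())
    g=(X>200)&(X<620)&(abs(Y)<420)&(Z>26);print("tall max",Z[g].max())
E
```

```text
top tray bench z 0.2
 rim z 18.9 ((398.65863037109375, 155.16188049316406), (200.29302978515625, 149.81549072265625), 87.43213653564453) 1921
top rack bench z 0.8
 rim z 22.5 ((342.98046875, -274.85455322265625), (47.0426139831543, 238.67115783691406), 28.077531814575195) 921
top cap [387.35273918  22.3477969   16.92370472] 16 20.1586640524819
tall max 93.94800261071263
scene tray bench z -0.7
 rim z 17.8 ((396.4981994628906, 157.51541137695312), (146.83175659179688, 198.96939086914062), 0.15550875663757324) 589
scene rack bench z -0.8
 rim z 22.0 ((346.6036071777344, -274.6081237792969), (45.13631820678711, 238.55935668945312), 28.257299423217773) 646
scene cap [350.52962023  46.02755646  13.8695895 ] 9 19.131864101929573
tall max 90.83480367780201
```

```bash
cat > m.py <<'E'
from h import *
def run(dat,only=None):
  for n,(p,d) in dat.items():
    W=cloud(n,d);X,Y,Z=np.moveaxis(W,-1,0)
    for nm,(y0,y1) in dict(tray=(40,390),rack=(-400,-45)).items():
        ROI=(X>420)&(X<620)&(Y>y0)&(Y<y1)
        m=ROI&(Z>15)&(Z<25)
        k,l,s,_=cv2.connectedComponentsWithStats(cv2.morphologyEx(m.astype(np.uint8),cv2.MORPH_CLOSE,np.ones((7,7))))
        m&=l==max(range(1,k),key=lambda i:s[i,4])
        q=np.c_[X[m],Y[m]].astype(np.float32)
        print(n,nm,"bench",np.median(Z[ROI&(Z<8)]).round(1)," rim z",np.median(Z[m]).round(1),np.round(np.hstack(cv2.minAreaRect(q)),1),len(q))
        m=(ROI&(Z>40)&(Z<95)).astype(np.uint8);k,l,s,c=cv2.connectedComponentsWithStats(m)
        for i in range(1,k):
            if s[i,4]>20:
                g=l==i;zt=np.percentile(Z[g],95);g2=g&(Z>zt-8);print("  head",c[i].round(),s[i,4],np.nanmean(W[g2],0).round(1),zt.round(1))
        if nm=="tray":
            g=cv2.cvtColor(p,cv2.COLOR_RGB2GRAY);m=(ROI&(g<60)).astype(np.uint8);k,l,s,c=cv2.connectedComponentsWithStats(m)
            for i in range(1,k):
                if s[i,4]>60: print("  disc",c[i].round(1),s[i,4],ray(n,c[i],10).round(1))
    g=(X>420)&(X<620)&(abs(Y)<50)&(Z>8)
    if g.any(): print(n,"cap",np.nanmean(W[g],0).round(),g.sum(),Z[g].max().round())
E
python3 - <<'E'
from m import *
run({n:(lambda f:(f["p"],f["d"]))(np.load(n+"0.npz")) for n in("top","scene")})
E
```

```text
top tray bench 0.3  rim z 20.2 [505.4 202.3 271.4  72.3  78.4] 2375
  disc [101.7 184.8] 264 [525.1 301.1  10. ]
top rack bench 1.0  rim z 20.7 [ 531.1 -194.9  270.3   73.3   80.3] 2448
  head [305. 171.] 273 [545.6 -98.3  86.1] 88.5
  head [339. 176.] 309 [ 536.5 -159.3   86.5] 90.1
  head [374. 183.] 298 [ 526.  -225.3   84.2] 86.1
  head [411. 189.] 337 [ 513.6 -293.1   82.7] 84.7
top cap [560.  -6.  40.] 171 50.0
scene tray bench -0.6  rim z 18.9 [506.  202.9 271.5  77.4  78.5] 1090
  disc [337.5 144.2] 82 [525.7 299.6  10. ]
  disc [316.5 151.4] 86 [512.  235.2  10. ]
  disc [295.1 158.9] 93 [499.1 171.   10. ]
  disc [272.6 166.8] 101 [485.8 105.8  10. ]
scene rack bench -0.7  rim z 19.1 [ 532.3 -193.9  270.4   76.8   79.8] 1513
  head [220. 208.] 231 [550.3 -99.6  83.2] 85.1
  head [194. 216.] 295 [ 541.4 -161.4   84.3] 87.3
  head [166. 229.] 292 [ 529.7 -227.    81.5] 83.8
  head [135. 240.] 313 [ 517.5 -294.    80.6] 82.7
scene cap [568.  -8.  32.] 172 48.0
```

Both cameras agree. Tray centre is (505.5, 202.5) with its row at 78.4°. Rack centre is (531.7, -194.4) with its row at 80.1°. Sizes and rim heights match the given values. I'll turn so the fingers close across the row, then translate.

Emit:
drive_tool:
  commands:
    - [[0,0,0,0.125,-1],[0,0,0,0.125,-1],[0,0,0,0.125,-1],[0,0,0,0.125,-1],[0,0,0,0.125,-1],[0,0,0,0.125,-1],[0,0,0,0.125,-1],[0,0,0,0.125,-1],[0,0,0,0.125,-1],[0,0,0,0.125,-1]]
  grip_force: 70

```text
t: 0.93
tcp_pos: [241.9, 575.9, 247.7]
tool_rot: [[0.083, 0.997, -0.001], [0.997, -0.083, -0.001], [-0.001, -0.001, -1.0]]
contact_force: [-0.4, 0.3, 0.4]
opening: 1.004
gripper_force: 0.0
```

Emit:
drive_tool:
  commands:
    - [[0,0,0,0.11,-1],[0,0,0,0,-1],[0,0,0,0,-1]]

```text
t: 1.18
tcp_pos: [241.9, 576.0, 247.9]
tool_rot: [[0.183, 0.983, -0.0], [0.983, -0.183, -0.001], [-0.001, -0.0, -1.0]]
contact_force: [1.0, -0.0, 0.1]
opening: 1.001
gripper_force: 0.0
```

```bash
cat > go.py <<'E'
import sys
from h import *
u=np.array([.172,.985]);RC=np.array([531.7,-194.4]);v=np.array([.2005,.9797]);TC=np.array([505.5,202.5])
T={}
for i,(k) in enumerate(["cone","ball","wedge","square"]):
    T["r"+k]=RC+u*(99-66*i);T["t"+k]=TC+v*(-99+66*i)
if __name__=="__main__":
    s=sense();R=np.array(s["tool_rot"]);p=np.array(s["tcp_pos"])
    print(round(s["t"],2),p.round(1),"F",np.round(s["contact_force"],1),"open",round(s["opening"],3),"gf",s["gripper_force"],"yaw y",np.degrees(np.arctan2(R[1,1],R[0,1])).round(1),"tilt",R[:2,2].round(4),"j",np.round(s["joints"],0))
    for a in sys.argv[1:]:
        k,z=a.split(",");print(a,T[k].round(1),"tool shift mm",(R.T@(np.r_[T[k],float(z)]-p)).round(1))
E
python3 go.py rcone,140 rcone,44
```

```text
1.18 [241.9 576.  247.9] F [ 1.  -0.   0.1] open 1.001 gf 0.0 yaw y -10.6 tilt [-0.0005 -0.0008] j [57. 30. 82. -0. 68. 68.]
rcone,140 [548.7 -96.9] tool shift mm [-605.2  424.8  108.3]
rcone,44 [548.7 -96.9] tool shift mm [-605.1  424.9  204.3]
```

Emit:
drive_tool:
  commands:
    - [[-0.015,0.0105,0,0,-1],[-0.03,0.021,0,0,-1],[-0.03,0.021,0,0,-1],[-0.03,0.021,0,0,-1],[-0.03,0.021,0,0,-1],[-0.03,0.021,0,0,-1],[-0.03,0.021,0,0,-1],[-0.03,0.021,0,0,-1],[-0.03,0.021,0,0,-1],[-0.03,0.021,0,0,-1]]

```text
t: 2.02
tcp_pos: [385.5, 257.5, 248.4]
tool_rot: [[0.183, 0.983, 0.0], [0.983, -0.183, 0.0], [0.0, 0.0, -1.0]]
contact_force: [0.2, 0.1, -0.1]
opening: 1.0
gripper_force: 0.0
```

Emit:
drive_tool:
  commands:
    - [[-0.03,0.021,0,0,-1],[-0.03,0.021,0.01,0,-1],[-0.03,0.021,0.01,0,-1],[-0.03,0.021,0.01,0,-1],[-0.03,0.021,0.01,0,-1],[-0.03,0.021,0.01,0,-1],[-0.03,0.021,0.01,0,-1],[-0.03,0.021,0.01,0,-1],[-0.03,0.021,0.01,0,-1],[-0.03,0.021,0.01,0,-1]]

```text
t: 2.85
tcp_pos: [536.1, -76.6, 157.7]
tool_rot: [[0.184, 0.983, -0.0], [0.983, -0.184, 0.0], [0.0, -0.0, -1.0]]
contact_force: [0.2, 0.2, 0.3]
opening: 1.002
gripper_force: 0.0
```

Emit:
drive_tool:
  commands:
    - [[-0.02,0.0148,0.01,0,-1],[0,0,0,0,-1],[0,0,0,0,-1],[0,0,0,0,-1]]

```text
t: 3.18
tcp_pos: [545.7, -96.5, 148.1]
tool_rot: [[0.185, 0.983, -0.002], [0.983, -0.185, 0.001], [0.001, -0.002, -1.0]]
contact_force: [-0.4, -0.3, 0.4]
opening: 1.0
gripper_force: 0.0
```

```bash
python3 go.py rcone,140 rcone,44
```

```text
3.18 [545.7 -96.5 148.1] F [-0.4 -0.3  0.4] open 1.0 gf 0.0 yaw y -10.7 tilt [-0.0017  0.001 ] j [-22.  33.  98.   0.  50. -11.]
rcone,140 [548.7 -96.9] tool shift mm [0.2 3.1 8.1]
rcone,44 [548.7 -96.9] tool shift mm [1.000e-01 3.300e+00 1.041e+02]
```

Emit:
drive_tool:
  commands:
    - [[0,0.003,0.01,0,-1],[0,0,0.02,0,-1],[0,0,0.02,0,-1],[0,0,0.02,0,-1],[0,0,0.02,0,-1],[0,0,0.01,0,-1],[0,0,0.006,0,-1],[0,0,0,0,-1],[0,0,0,0,-1]]

```text
t: 3.93
tcp_pos: [549.7, -97.3, 42.7]
tool_rot: [[0.185, 0.983, 0.0], [0.983, -0.185, -0.0], [-0.0, 0.0, -1.0]]
contact_force: [0.3, 0.0, 0.2]
opening: 0.999
gripper_force: 0.0
```

```bash
python3 go.py rcone,42; python3 - <<'E'
from h import *
n="top";p,d=read_camera("top");a=cv2.resize(p[100:280,240:480],None,fx=2,fy=2);q,_=read_camera("scene");b=cv2.resize(q[110:290,80:320],None,fx=2,fy=2)
cv2.imwrite("pics/g1.png",np.hstack([a,b])[...,::-1][:,:,:][:, :] if 0 else np.vstack([a,b])[...,::-1][:600] if 0 else cv2.resize(np.hstack([a,b]),(800,300))[...,::-1])
E
```

```text
3.93 [549.7 -97.3  42.7] F [0.3 0.  0.2] open 0.999 gf 0.0 yaw y -10.7 tilt [ 0.0005 -0.0002] j [-22.  43. 100.   0.  37. -11.]
rcone,42 [548.7 -96.9] tool shift mm [ 0.2 -1.   0.7]
```

View pics/g1.png

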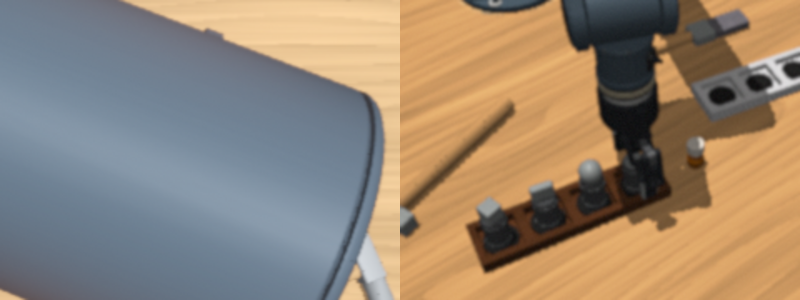

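The top view is blocked by the arm. The scene view shows the fingers straddling the cone stake at (640,170), clear of the ball stake. Closing now.

Emit:
drive_tool:
  commands:
    - [[0,-0.001,0,0,0],[0,0,0,0,0.2],[0,0,0,0,0.4],[0,0,0,0,1],[0,0,0,0,1],[0,0,0,0,1],[0,0,0,0,1],[0,0,0,0,1]]

```text
t: 4.7
tcp_pos: [548.4, -97.6, 43.0]
tool_rot: [[0.186, 0.983, 0.0], [0.983, -0.186, -0.0], [-0.0, 0.0, -1.0]]
contact_force: [-0.1, 0.1, 5.7]
opening: 0.376
gripper_force: 69.0
```

```bash
python3 go.py rcone,42
```

```text
4.7 [548.4 -97.6  43. ] F [-0.1  0.1  5.7] open 0.376 gf 69.04626891715452 yaw y -10.7 tilt [ 0.0001 -0.0001] j [-22.  43. 100.  -0.  37. -11.]
rcone,42 [548.7 -96.9] tool shift mm [0.7 0.2 1. ]
```

Emit:
drive_tool:
  commands:
    - [[0,0,-0.005,0,1],[0,0,-0.015,0,1],[0,0,-0.02,0,1],[0,0,-0.02,0,1],[0,0,-0.02,0,1],[0,0,-0.015,0,1],[0,0,-0.005,0,1],[0,0,0,0,1]]

```text
t: 5.37
tcp_pos: [549.0, -97.7, 143.3]
tool_rot: [[0.186, 0.983, 0.002], [0.983, -0.186, -0.001], [-0.0, 0.002, -1.0]]
contact_force: [-0.5, -0.0, -4.0]
opening: 0.373
gripper_force: 69.9
```

```bash
python3 go.py tcone,143 tcone,44
```

```text
5.37 [549.  -97.7 143.3] F [-0.5 -0.  -4. ] open 0.373 gf 69.87755441106856 yaw y -10.7 tilt [ 0.0021 -0.0008] j [-22.  33.  97.  -0.  49. -11.]
tcone,143 [485.7 105.5] tool shift mm [ 187.9 -100.    -0. ]
tcone,44 [485.7 105.5] tool shift mm [ 187.9 -100.2   99. ]
```

Emit:
drive_tool:
  commands:
    - [[0.01,-0.005,0,0,1],[0.02,-0.01,0,0,1],[0.026,-0.014,0,0,1],[0.026,-0.014,0,0,1],[0.026,-0.014,0,0,1],[0.026,-0.014,0,0,1],[0.025,-0.014,0,0,1],[0.019,-0.01,0,0,1],[0.01,-0.005,0,0,1],[0,0,0,0,1]]

```text
t: 6.2
tcp_pos: [482.6, 108.2, 141.2]
tool_rot: [[0.183, 0.983, -0.004], [0.983, -0.183, 0.001], [-0.0, -0.004, -1.0]]
contact_force: [0.1, 0.4, -3.5]
opening: 0.377
gripper_force: 69.9
```

Emit:
drive_tool:
  commands:
    - [[0,0,0.01,0,1],[0,0,0.02,0,1],[0,0,0.02,0,1],[0,0,0.015,0,1],[0,0,0.01,0,1],[0,0,0,0,1],[0,0,0,0,1]]

```text
t: 6.78
tcp_pos: [485.2, 105.3, 66.7]
tool_rot: [[0.187, 0.982, -0.001], [0.982, -0.187, -0.0], [-0.0, -0.001, -1.0]]
contact_force: [0.7, 0.3, -2.7]
opening: 0.379
gripper_force: 69.9
```

```bash
python3 go.py tcone,43;python3 - <<'E'
from h import *
q,_=read_camera("scene");b=cv2.resize(q[90:240,200:400],None,fx=3,fy=3);cv2.imwrite("pics/p1.png",b[...,::-1])
E
```

```text
6.78 [485.2 105.3  66.7] F [ 0.7  0.3 -2.7] open 0.379 gf 69.87794318469241 yaw y -10.8 tilt [-0.0012 -0.0001] j [ -1.  38. 108.  -0.  33.  10.]
tcone,43 [485.7 105.5] tool shift mm [ 0.3  0.4 23.7]
```

View pics/p1.png

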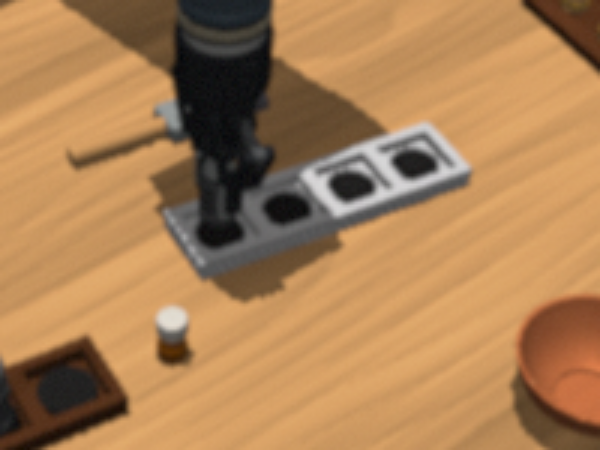

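The stake hangs over the right end well at (220,230); the cleared rack well shows its pad. Lowering gently.

Emit:
drive_tool:
  commands:
    - [[0,0,0.01,0,1],[0,0,0.007,0,1],[0,0,0.003,0,1],[0,0,0.002,0,1],[0,0,0,0,1],[0,0,0,0,1]]

```text
t: 7.33
tcp_pos: [485.2, 105.8, 45.3]
tool_rot: [[0.186, 0.983, -0.0], [0.983, -0.186, -0.0], [-0.0, -0.0, -1.0]]
contact_force: [0.8, -0.4, -3.2]
opening: 0.378
gripper_force: 70.0
```

Emit:
drive_tool:
  commands:
    - [[0,0,0.001,0,1],[0,0,0,0,1],[0,0,0,0,1]]

```text
t: 7.58
tcp_pos: [485.3, 105.8, 44.5]
tool_rot: [[0.186, 0.983, 0.0], [0.983, -0.186, -0.0], [0.0, 0.0, -1.0]]
contact_force: [0.2, 0.1, -4.0]
opening: 0.379
gripper_force: 70.0
```

Emit:
drive_tool:
  commands:
    - [[0,0,0.001,0,1],[0,0,0,0,1],[0,0,0,0,1]]

```text
t: 7.83
tcp_pos: [485.2, 105.8, 43.3]
tool_rot: [[0.186, 0.983, 0.0], [0.983, -0.186, -0.0], [-0.0, 0.0, -1.0]]
contact_force: [-1.0, -0.2, -2.5]
opening: 0.378
gripper_force: 70.0
```

Emit:
drive_tool:
  commands:
    - [[0,0,0.001,0,1],[0,0,0,0,1],[0,0,0,0,1]]

```text
t: 8.08
tcp_pos: [485.2, 105.8, 43.0]
tool_rot: [[0.186, 0.983, 0.001], [0.983, -0.186, -0.0], [0.0, 0.001, -1.0]]
contact_force: [-1.5, 1.1, 4.7]
opening: 0.376
gripper_force: 70.8
```

Contact at TCP z ≈ 43. Release slowly, then rise.

Emit:
drive_tool:
  commands:
    - [[0,0,0,0,0.2],[0,0,0,0,0.1],[0,0,0,0,-0.1],[0,0,0,0,-0.4],[0,0,0,0,-1],[0,0,0,0,-1],[0,0,0,0,-1],[0,0,0,0,-1]]

```text
t: 8.75
tcp_pos: [485.2, 105.8, 42.3]
tool_rot: [[0.186, 0.983, -0.0], [0.983, -0.186, 0.0], [0.0, -0.0, -1.0]]
contact_force: [0.5, -0.6, -0.7]
opening: 0.999
gripper_force: 0.0
```

Emit:
drive_tool:
  commands:
    - [[0,0,-0.01,0,-1],[0,0,-0.02,0,-1],[0,0,-0.02,0,-1],[0,0,-0.02,0,-1],[0,0,-0.02,0,-1],[0,0,-0.01,0,-1],[0,0,0,0,-1]]

```text
t: 9.33
tcp_pos: [486.7, 105.9, 145.2]
tool_rot: [[0.186, 0.983, 0.006], [0.983, -0.186, -0.0], [0.001, 0.006, -1.0]]
contact_force: [0.0, -0.0, -0.6]
opening: 1.0
gripper_force: 0.0
```

```bash
python3 go.py rball,143;python3 - <<'E'
from h import *
q,_=read_camera("scene");b=cv2.resize(q[90:290,100:380],None,fx=2.5,fy=2.5);cv2.imwrite("pics/p2.png",b[...,::-1])
E
```

```text
9.33 [486.7 105.9 145.2] F [ 0.  -0.  -0.6] open 1.0 gf 0.0 yaw y -10.7 tilt [ 0.0059 -0.0001] j [ -1.  30. 106.  -0.  44.  10.]
rball,143 [ 537.4 -161.9] tool shift mm [-253.7   99.5    2.5]
```

View pics/p2.png

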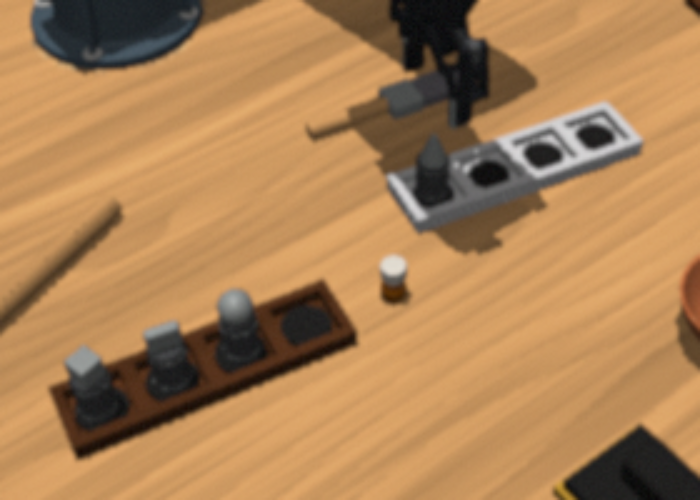

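The cone stake stands upright in the right-end well at (432,180). Next is the ball stake.

Emit:
drive_tool:
  commands:
    - [[-0.015,0.006,0,0,-1],[-0.03,0.012,0,0,-1],[-0.03,0.012,0,0,-1],[-0.03,0.012,0,0,-1],[-0.03,0.012,0,0,-1],[-0.03,0.012,0,0,-1],[-0.03,0.012,0,0,-1],[-0.03,0.012,0,0,-1],[-0.02,0.009,0,0,-1],[-0.009,0.0035,0,0,-1]]

```text
t: 10.22
tcp_pos: [539.3, -166.1, 141.5]
tool_rot: [[0.189, 0.982, 0.0], [0.982, -0.189, -0.001], [-0.001, 0.001, -1.0]]
contact_force: [-0.2, -0.3, -0.5]
opening: 0.995
gripper_force: 0.0
```

Emit:
drive_tool:
  commands:
    - [[0,0,0,0,-1],[0,0,0.01,0,-1],[0,0,0.02,0,-1],[0,0,0.02,0,-1],[0,0,0.02,0,-1],[0,0,0.02,0,-1],[0,0,0.01,0,-1],[0,0,0,0,-1],[0,0,0,0,-1]]

```text
t: 10.97
tcp_pos: [537.9, -161.3, 41.7]
tool_rot: [[0.184, 0.983, -0.002], [0.983, -0.184, 0.001], [0.001, -0.002, -1.0]]
contact_force: [1.0, -0.3, 0.6]
opening: 1.001
gripper_force: 0.0
```

```bash
python3 go.py rball,42.7
```

```text
10.97 [ 537.9 -161.3   41.7] F [ 1.  -0.3  0.6] open 1.001 gf 0.0 yaw y -10.6 tilt [-0.0021  0.0012] j [-28.  43.  99.   0.  38. -17.]
rball,42.7 [ 537.4 -161.9] tool shift mm [-0.7 -0.4 -1. ]
```

Emit:
drive_tool:
  commands:
    - [[0,0,-0.001,0,0],[0,0,0,0,0.2],[0,0,0,0,0.4],[0,0,0,0,1],[0,0,0,0,1],[0,0,0,0,1],[0,0,0,0,1]]

```text
t: 11.55
tcp_pos: [538.2, -162.8, 44.5]
tool_rot: [[0.186, 0.983, -0.0], [0.983, -0.186, 0.0], [-0.0, -0.0, -1.0]]
contact_force: [-2.6, 0.7, 7.7]
opening: 0.375
gripper_force: 68.9
```

Emit:
drive_tool:
  commands:
    - [[0,0,-0.005,0,1],[0,0,-0.015,0,1],[0,0,-0.02,0,1],[0,0,-0.02,0,1],[0,0,-0.02,0,1],[0,0,-0.02,0,1],[0,0,-0.01,0,1],[0,0,-0.005,0,1],[0,0,0,0,1],[0,0,0,0,1]]

```text
t: 12.38
tcp_pos: [538.0, -162.6, 157.6]
tool_rot: [[0.186, 0.983, -0.001], [0.983, -0.186, 0.001], [0.0, -0.001, -1.0]]
contact_force: [-0.9, 0.5, -4.3]
opening: 0.377
gripper_force: 70.1
```

```bash
python3 go.py tball,158
```

```text
12.38 [ 538.  -162.6  157.6] F [-0.9  0.5 -4.3] open 0.377 gf 70.07021703757346 yaw y -10.7 tilt [-0.0013  0.0007] j [-28.  32.  96.  -0.  52. -17.]
tball,158 [498.9 170.2] tool shift mm [ 3.196e+02 -1.003e+02 -1.000e-01]
```

Emit:
drive_tool:
  commands:
    - [[0.01,-0.003,0,0,1],[0.025,-0.008,0,0,1],[0.03,-0.0095,0,0,1],[0.03,-0.0095,0,0,1],[0.03,-0.0095,0,0,1],[0.03,-0.0095,0,0,1],[0.03,-0.0095,0,0,1],[0.03,-0.0095,0,0,1],[0.03,-0.0095,0,0,1],[0.03,-0.0095,0,0,1]]

```text
t: 13.22
tcp_pos: [502.6, 125.6, 157.1]
tool_rot: [[0.186, 0.983, -0.003], [0.983, -0.186, 0.0], [-0.0, -0.003, -1.0]]
contact_force: [0.6, 0.2, -4.8]
opening: 0.378
gripper_force: 70.0
```

Emit:
drive_tool:
  commands:
    - [[0.025,-0.008,0,0,1],[0.015,-0.0045,0,0,1],[0.005,-0.001,0,0,1],[0,0,0,0,1],[0,0,0.01,0,1],[0,0,0.02,0,1],[0,0,0.02,0,1],[0,0,0.02,0,1],[0,0,0.01,0,1],[0,0,0,0,1]]

```text
t: 14.05
tcp_pos: [497.7, 168.8, 75.6]
tool_rot: [[0.188, 0.982, -0.006], [0.982, -0.188, -0.001], [-0.002, -0.006, -1.0]]
contact_force: [-0.1, -0.3, -4.1]
opening: 0.378
gripper_force: 70.0
```

Emit:
drive_tool:
  commands:
    - [[0,0,0,0,1],[0,0,0,0,1]]

```text
t: 14.22
tcp_pos: [500.2, 169.8, 78.8]
tool_rot: [[0.187, 0.982, 0.001], [0.982, -0.187, 0.0], [0.0, 0.001, -1.0]]
contact_force: [-0.6, 1.2, -3.9]
opening: 0.38
gripper_force: 70.0
```

```bash
python3 go.py tball,43.5
```

```text
14.22 [500.2 169.8  78.8] F [-0.6  1.2 -3.9] open 0.38 gf 70.03071550279856 yaw y -10.8 tilt [0.0013 0.0001] j [  7.  38. 104.  -0.  38.  17.]
tball,43.5 [498.9 170.2] tool shift mm [ 0.1 -1.4 35.3]
```

Emit:
drive_tool:
  commands:
    - [[0,-0.001,0.01,0,1],[0,0,0.015,0,1],[0,0,0.006,0,1],[0,0,0.002,0,1],[0,0,0,0,1],[0,0,0,0,1],[0,0,0,0,1]]

```text
t: 14.8
tcp_pos: [498.9, 170.6, 45.8]
tool_rot: [[0.186, 0.983, 0.001], [0.983, -0.186, 0.0], [0.0, 0.001, -1.0]]
contact_force: [0.2, 0.1, -4.7]
opening: 0.379
gripper_force: 70.2
```

Emit:
drive_tool:
  commands:
    - [[0,0,0.001,0,1],[0,0,0,0,1],[0,0,0,0,1]]

```text
t: 15.05
tcp_pos: [498.5, 170.5, 44.5]
tool_rot: [[0.186, 0.983, 0.0], [0.983, -0.186, 0.0], [0.0, 0.0, -1.0]]
contact_force: [-0.7, -0.9, -4.3]
opening: 0.377
gripper_force: 70.2
```

Emit:
drive_tool:
  commands:
    - [[0,0,0.001,0,1],[0,0,0,0,1],[0,0,0,0,1]]

```text
t: 15.3
tcp_pos: [498.5, 170.5, 44.5]
tool_rot: [[0.186, 0.983, 0.001], [0.983, -0.186, 0.0], [0.0, 0.001, -1.0]]
contact_force: [-1.6, -0.7, 6.0]
opening: 0.376
gripper_force: 71.2
```

Contact again, so release, rise and go to the wedge stake.

Emit:
drive_tool:
  commands:
    - [[0,0,0,0,0.2],[0,0,0,0,0.1],[0,0,0,0,-0.1],[0,0,0,0,-0.4],[0,0,0,0,-1],[0,0,0,0,-1],[0,0,0,0,-1],[0,0,0,0,-1]]

```text
t: 15.97
tcp_pos: [498.4, 170.5, 43.2]
tool_rot: [[0.186, 0.983, -0.0], [0.983, -0.186, -0.0], [-0.0, -0.0, -1.0]]
contact_force: [0.6, -0.1, -0.5]
opening: 0.998
gripper_force: 0.0
```

Emit:
drive_tool:
  commands:
    - [[0,0,-0.01,0,-1],[0,0,-0.02,0,-1],[0,0,-0.02,0,-1],[0,0,-0.02,0,-1],[0,0,-0.02,0,-1],[0,0,-0.01,0,-1],[0,0,0,0,-1],[0,0,0,0,-1],[0,0,0,0,-1]]

```text
t: 16.72
tcp_pos: [497.7, 170.3, 142.6]
tool_rot: [[0.186, 0.983, -0.002], [0.983, -0.186, -0.0], [-0.001, -0.002, -1.0]]
contact_force: [-0.4, -0.2, -0.5]
opening: 0.998
gripper_force: 0.0
```

```bash
python3 go.py rwedge,143;python3 - <<'E'
from h import *
q,_=read_camera("scene");b=cv2.resize(q[90:290,100:380],None,fx=2.5,fy=2.5);cv2.imwrite("pics/p3.png",b[...,::-1])
E
```

```text
16.72 [497.7 170.3 142.6] F [-0.4 -0.2 -0.5] open 0.998 gf 0.0 yaw y -10.7 tilt [-0.0017 -0.0002] j [  7.  32. 102.  -0.  47.  17.]
rwedge,143 [ 526.  -226.9] tool shift mm [-385.1  101.7   -0.4]
```

View pics/p3.png

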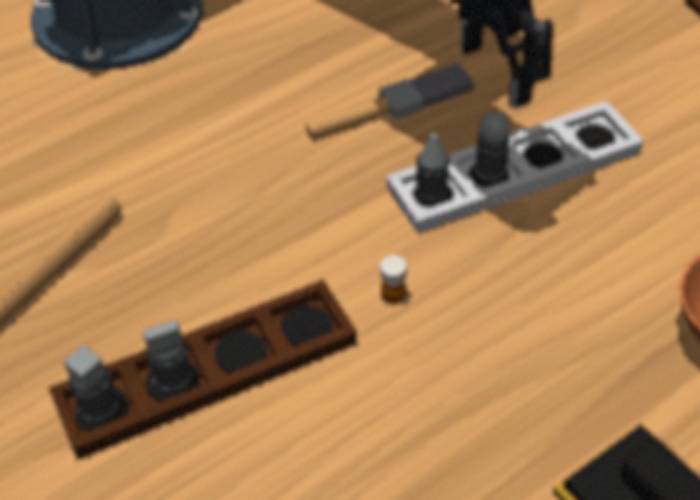

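Cone (432,180) and ball (492,155) stand upright in the tray. Next is the wedge.

Emit:
drive_tool:
  commands:
    - [[-0.015,0.004,0,0,-1],[-0.03,0.008,0,0,-1],[-0.03,0.008,0,0,-1],[-0.03,0.008,0,0,-1],[-0.03,0.008,0,0,-1],[-0.03,0.008,0,0,-1],[-0.03,0.008,0,0,-1],[-0.03,0.008,0,0,-1],[-0.03,0.008,0,0,-1],[-0.03,0.008,0,0,-1]]

```text
t: 17.6
tcp_pos: [519.2, -125.0, 141.9]
tool_rot: [[0.186, 0.982, -0.003], [0.983, -0.186, 0.001], [0.001, -0.003, -1.0]]
contact_force: [0.9, 0.8, 0.4]
opening: 1.001
gripper_force: 0.0
```

Emit:
drive_tool:
  commands:
    - [[-0.03,0.008,0,0,-1],[-0.03,0.008,0,0,-1],[-0.025,0.006,0,0,-1],[-0.015,0.003,0,0,-1],[0,0,0,0,-1],[0,0,0,0,-1],[0,0,0,0,-1]]

```text
t: 18.18
tcp_pos: [525.2, -224.8, 142.5]
tool_rot: [[0.185, 0.983, -0.002], [0.983, -0.185, 0.002], [0.002, -0.003, -1.0]]
contact_force: [0.6, 0.1, -0.0]
opening: 0.998
gripper_force: 0.0
```

Emit:
drive_tool:
  commands:
    - [[0,0,0.01,0,-1],[0,0,0.02,0,-1],[0,0,0.02,0,-1],[0,0,0.02,0,-1],[0,0,0.02,0,-1],[0,0,0.01,0,-1],[0,0,0,0,-1],[0,0,0,0,-1],[0,0,0,0,-1]]

```text
t: 18.93
tcp_pos: [526.7, -226.4, 44.0]
tool_rot: [[0.185, 0.983, 0.001], [0.983, -0.185, -0.001], [-0.001, 0.001, -1.0]]
contact_force: [-0.2, -0.6, 0.6]
opening: 1.0
gripper_force: 0.0
```

```bash
python3 go.py rwedge,43
```

```text
18.93 [ 526.7 -226.4   44. ] F [-0.2 -0.6  0.6] open 1.0 gf 0.0 yaw y -10.7 tilt [ 0.0011 -0.0007] j [-34.  44.  98.   0.  39. -24.]
rwedge,43 [ 526.  -226.9] tool shift mm [-0.6 -0.5  1. ]
```

Emit:
drive_tool:
  commands:
    - [[0,0,0,0,0],[0,0,0,0,0.2],[0,0,0,0,0.4],[0,0,0,0,1],[0,0,0,0,1],[0,0,0,0,1],[0,0,0,0,1]]

```text
t: 19.52
tcp_pos: [526.6, -226.9, 44.2]
tool_rot: [[0.186, 0.983, 0.001], [0.983, -0.186, -0.001], [-0.001, 0.001, -1.0]]
contact_force: [0.2, 0.9, 5.7]
opening: 0.377
gripper_force: 69.2
```

Emit:
drive_tool:
  commands:
    - [[0,0,-0.005,0,1],[0,0,-0.015,0,1],[0,0,-0.02,0,1],[0,0,-0.02,0,1],[0,0,-0.02,0,1],[0,0,-0.02,0,1],[0,0,-0.01,0,1],[0,0,-0.005,0,1],[0,0,0,0,1],[0,0,0,0,1]]

```text
t: 20.35
tcp_pos: [525.5, -226.2, 157.5]
tool_rot: [[0.186, 0.983, -0.001], [0.983, -0.186, 0.001], [0.001, -0.002, -1.0]]
contact_force: [0.1, 0.3, -2.8]
opening: 0.377
gripper_force: 69.9
```

```bash
python3 go.py twedge,158
```

```text
20.35 [ 525.5 -226.2  157.5] F [ 0.1  0.3 -2.8] open 0.377 gf 69.87558476161212 yaw y -10.7 tilt [-0.0014  0.0009] j [-34.  33.  95.  -0.  52. -24.]
twedge,158 [512.1 234.8] tool shift mm [450.5 -98.9  -0. ]
```

Emit:
drive_tool:
  commands:
    - [[0.01,-0.002,0,0,1],[0.025,-0.005,0,0,1],[0.03,-0.007,0,0,1],[0.03,-0.007,0,0,1],[0.03,-0.007,0,0,1],[0.03,-0.007,0,0,1],[0.03,-0.007,0,0,1],[0.03,-0.007,0,0,1],[0.03,-0.007,0,0,1],[0.03,-0.007,0,0,1]]

```text
t: 21.18
tcp_pos: [513.8, 57.5, 157.1]
tool_rot: [[0.186, 0.983, -0.003], [0.983, -0.186, 0.001], [-0.0, -0.003, -1.0]]
contact_force: [0.5, 0.5, -3.9]
opening: 0.38
gripper_force: 69.8
```

Emit:
drive_tool:
  commands:
    - [[0.03,-0.007,0,0,1],[0.03,-0.007,0,0,1],[0.03,-0.007,0,0,1],[0.03,-0.006,0,0,1],[0.025,-0.0055,0,0,1],[0.02,-0.003,0,0,1],[0.0105,-0.001,0,0,1],[0,0,0,0,1],[0,0,0,0,1],[0,0,0,0,1]]

```text
t: 22.02
tcp_pos: [511.6, 233.5, 157.7]
tool_rot: [[0.187, 0.982, -0.002], [0.982, -0.187, -0.001], [-0.001, -0.001, -1.0]]
contact_force: [0.3, -1.1, -1.8]
opening: 0.377
gripper_force: 69.8
```

Emit:
drive_tool:
  commands:
    - [[0,0,0.01,0,1],[0,0,0.02,0,1],[0,0,0.02,0,1],[0,0,0.02,0,1],[0,0,0.01,0,1],[0,0,0,0,1],[0,0,0,0,1],[0,0,0,0,1]]

```text
t: 22.68
tcp_pos: [512.9, 234.3, 79.0]
tool_rot: [[0.187, 0.982, 0.002], [0.982, -0.187, 0.0], [0.001, 0.001, -1.0]]
contact_force: [0.2, 0.2, -2.6]
opening: 0.373
gripper_force: 69.8
```

```bash
python3 go.py twedge,44
```

```text
22.68 [512.9 234.3  79. ] F [ 0.2  0.2 -2.6] open 0.373 gf 69.82985087670386 yaw y -10.8 tilt [0.0016 0.0003] j [13. 40. 98. -0. 42. 24.]
twedge,44 [512.1 234.8] tool shift mm [ 0.3 -0.9 35. ]
```

Emit:
drive_tool:
  commands:
    - [[0,-0.0005,0.01,0,1],[0,0,0.015,0,1],[0,0,0.006,0,1],[0,0,0.002,0,1],[0,0,0,0,1],[0,0,0,0,1],[0,0,0,0,1]]

```text
t: 23.27
tcp_pos: [512.1, 234.8, 45.9]
tool_rot: [[0.186, 0.983, 0.001], [0.983, -0.186, 0.0], [0.001, 0.001, -1.0]]
contact_force: [0.0, -0.7, -3.0]
opening: 0.378
gripper_force: 69.8
```

Emit:
drive_tool:
  commands:
    - [[0,0,0.001,0,1],[0,0,0,0,1],[0,0,0,0,1]]

```text
t: 23.52
tcp_pos: [511.7, 234.7, 44.6]
tool_rot: [[0.186, 0.983, 0.001], [0.983, -0.186, 0.0], [0.0, 0.001, -1.0]]
contact_force: [0.0, 0.8, -2.6]
opening: 0.378
gripper_force: 69.8
```

Emit:
drive_tool:
  commands:
    - [[0,0,0.001,0,1],[0,0,0,0,1],[0,0,0,0,1]]

```text
t: 23.77
tcp_pos: [511.8, 234.7, 44.3]
tool_rot: [[0.186, 0.983, 0.001], [0.983, -0.186, 0.0], [0.0, 0.001, -1.0]]
contact_force: [-0.5, 0.2, 5.3]
opening: 0.379
gripper_force: 70.7
```

Emit:
drive_tool:
  commands:
    - [[0,0,0,0,0.2],[0,0,0,0,0.1],[0,0,0,0,-0.1],[0,0,0,0,-0.4],[0,0,0,0,-1],[0,0,0,0,-1],[0,0,0,0,-1],[0,0,0,0,-1]]

```text
t: 24.43
tcp_pos: [511.6, 234.6, 43.2]
tool_rot: [[0.186, 0.983, -0.0], [0.983, -0.186, -0.0], [-0.0, -0.0, -1.0]]
contact_force: [-1.2, -0.1, -0.2]
opening: 0.999
gripper_force: 0.0
```

Emit:
drive_tool:
  commands:
    - [[0,0,-0.01,0,-1],[0,0,-0.02,0,-1],[0,0,-0.02,0,-1],[0,0,-0.02,0,-1],[0,0,-0.02,0,-1],[0,0,-0.01,0,-1],[0,0,0,0,-1],[0,0,0,0,-1],[0,0,0,0,-1]]

```text
t: 25.18
tcp_pos: [510.8, 234.4, 142.6]
tool_rot: [[0.186, 0.983, -0.002], [0.983, -0.186, -0.0], [-0.001, -0.002, -1.0]]
contact_force: [0.3, 0.5, 0.2]
opening: 1.004
gripper_force: 0.0
```

```bash
python3 go.py rsquare,143;python3 - <<'E'
from h import *
q,_=read_camera("scene");b=cv2.resize(q[90:290,100:380],None,fx=2.5,fy=2.5);cv2.imwrite("pics/p4.png",b[...,::-1])
E
```

```text
25.18 [510.8 234.4 142.6] F [0.3 0.5 0.2] open 1.004 gf 0.0 yaw y -10.7 tilt [-0.0017 -0.0004] j [13. 34. 97.  0. 50. 24.]
rsquare,143 [ 514.7 -291.9] tool shift mm [-5.165e+02  1.017e+02 -3.000e-01]
```

View pics/p4.png

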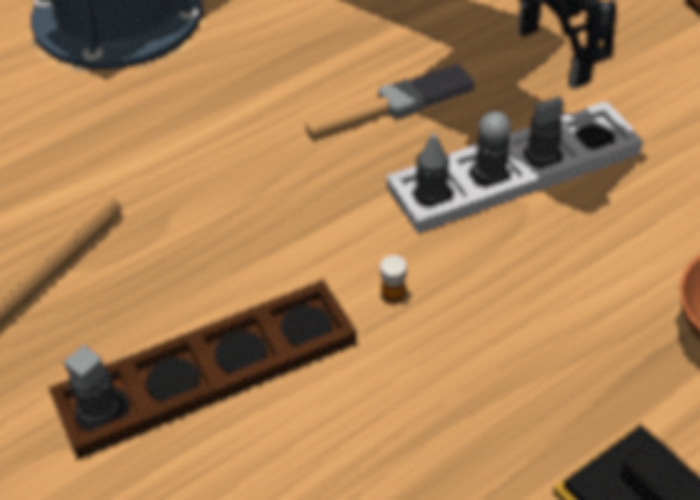

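Three stand upright in the tray. Last is the square stake at (95,390).

Emit:
drive_tool:
  commands:
    - [[-0.0165,0.002,0,0,-1],[-0.035,0.007,0,0,-1],[-0.035,0.007,0,0,-1],[-0.035,0.007,0,0,-1],[-0.035,0.007,0,0,-1],[-0.035,0.007,0,0,-1],[-0.035,0.007,0,0,-1],[-0.035,0.007,0,0,-1],[-0.035,0.007,0,0,-1],[-0.035,0.007,0,0,-1]]

```text
t: 26.07
tcp_pos: [512.8, -104.6, 142.0]
tool_rot: [[0.186, 0.983, -0.003], [0.983, -0.186, 0.001], [0.001, -0.003, -1.0]]
contact_force: [0.3, 0.0, 0.4]
opening: 0.996
gripper_force: 0.0
```

Emit:
drive_tool:
  commands:
    - [[-0.035,0.007,0,0,-1],[-0.035,0.007,0,0,-1],[-0.035,0.007,0,0,-1],[-0.035,0.007,0,0,-1],[-0.03,0.006,0,0,-1],[-0.015,0.002,0,0,-1],[0,0,0,0,-1],[0,0,0,0,-1],[0,0,0,0,-1]]

```text
t: 26.82
tcp_pos: [513.9, -289.4, 142.4]
tool_rot: [[0.185, 0.983, -0.002], [0.983, -0.185, 0.003], [0.002, -0.003, -1.0]]
contact_force: [0.5, -0.0, 0.1]
opening: 1.002
gripper_force: 0.0
```

Emit:
drive_tool:
  commands:
    - [[0,0,0.01,0,-1],[0,0,0.02,0,-1],[0,0,0.02,0,-1],[0,0,0.02,0,-1],[0,0,0.02,0,-1],[0,0,0.01,0,-1],[0,0,0,0,-1],[0,0,0,0,-1],[0,0,0,0,-1]]

```text
t: 27.57
tcp_pos: [515.4, -291.5, 44.1]
tool_rot: [[0.185, 0.983, 0.001], [0.983, -0.185, -0.001], [-0.001, 0.001, -1.0]]
contact_force: [-0.4, -0.4, -0.5]
opening: 1.003
gripper_force: 0.0
```

```bash
python3 go.py rsquare,43
```

```text
27.57 [ 515.4 -291.5   44.1] F [-0.4 -0.4 -0.5] open 1.003 gf 0.0 yaw y -10.7 tilt [ 0.0011 -0.0009] j [-40.  44.  95.   0.  41. -30.]
rsquare,43 [ 514.7 -291.9] tool shift mm [-0.6 -0.7  1.1]
```

Emit:
drive_tool:
  commands:
    - [[0,0,0,0,0],[0,0,0,0,0.2],[0,0,0,0,0.4],[0,0,0,0,1],[0,0,0,0,1],[0,0,0,0,1],[0,0,0,0,1]]

```text
t: 28.15
tcp_pos: [515.0, -291.9, 44.2]
tool_rot: [[0.186, 0.983, 0.001], [0.983, -0.186, -0.001], [-0.001, 0.001, -1.0]]
contact_force: [-0.3, 0.1, 5.6]
opening: 0.378
gripper_force: 69.1
```

Emit:
drive_tool:
  commands:
    - [[0,0,-0.005,0,1],[0,0,-0.015,0,1],[0,0,-0.02,0,1],[0,0,-0.02,0,1],[0,0,-0.02,0,1],[0,0,-0.02,0,1],[0,0,-0.01,0,1],[0,0,-0.005,0,1],[0,0,0,0,1],[0,0,0,0,1]]

```text
t: 28.98
tcp_pos: [514.1, -291.1, 157.4]
tool_rot: [[0.186, 0.983, -0.002], [0.983, -0.186, 0.001], [0.001, -0.002, -1.0]]
contact_force: [-1.1, 0.9, -4.8]
opening: 0.375
gripper_force: 70.2
```

```bash
python3 go.py tsquare,158
```

```text
28.98 [ 514.1 -291.1  157.4] F [-1.1  0.9 -4.8] open 0.375 gf 70.19190385937691 yaw y -10.7 tilt [-0.0016  0.0013] j [-40.  34.  92.  -0.  54. -30.]
tsquare,158 [525.3 299.5] tool shift mm [ 5.824e+02 -9.880e+01  1.000e-01]
```

Emit:
drive_tool:
  commands:
    - [[0.01,-0.001,0,0,1],[0.025,-0.003,0,0,1],[0.03,-0.005,0,0,1],[0.03,-0.005,0,0,1],[0.03,-0.005,0,0,1],[0.03,-0.005,0,0,1],[0.03,-0.005,0,0,1],[0.03,-0.005,0,0,1],[0.03,-0.005,0,0,1],[0.03,-0.005,0,0,1]]

```text
t: 29.82
tcp_pos: [521.4, -10.9, 157.2]
tool_rot: [[0.186, 0.983, -0.003], [0.983, -0.186, 0.001], [0.0, -0.003, -1.0]]
contact_force: [0.7, 0.8, -4.7]
opening: 0.375
gripper_force: 70.1
```

Emit:
drive_tool:
  commands:
    - [[0.03,-0.005,0,0,1],[0.03,-0.005,0,0,1],[0.03,-0.005,0,0,1],[0.03,-0.005,0,0,1],[0.03,-0.005,0,0,1],[0.03,-0.005,0,0,1],[0.03,-0.005,0,0,1],[0.03,-0.005,0,0,1],[0.03,-0.006,0,0,1],[0.025,-0.006,0,0,1]]

```text
t: 30.65
tcp_pos: [524.9, 288.7, 156.8]
tool_rot: [[0.185, 0.983, -0.003], [0.983, -0.185, -0.0], [-0.001, -0.003, -1.0]]
contact_force: [-0.4, -0.4, -4.9]
opening: 0.376
gripper_force: 70.1
```

Emit:
drive_tool:
  commands:
    - [[0.0125,-0.003,0,0,1],[0,0,0,0,1],[0,0,0,0,1],[0,0,0.01,0,1],[0,0,0.02,0,1],[0,0,0.02,0,1],[0,0,0.02,0,1],[0,0,0.01,0,1],[0,0,0,0,1],[0,0,0,0,1]]

```text
t: 31.48
tcp_pos: [525.7, 298.1, 77.6]
tool_rot: [[0.187, 0.982, -0.002], [0.982, -0.187, -0.001], [-0.001, -0.002, -1.0]]
contact_force: [0.2, -0.5, -4.6]
opening: 0.377
gripper_force: 70.1
```

Emit:
drive_tool:
  commands:
    - [[0,0,0,0,1],[0,0,0,0,1]]

```text
t: 31.65
tcp_pos: [526.9, 299.2, 79.6]
tool_rot: [[0.186, 0.982, 0.003], [0.982, -0.186, 0.001], [0.001, 0.002, -1.0]]
contact_force: [0.1, -0.4, -5.0]
opening: 0.381
gripper_force: 70.2
```

```bash
python3 go.py tsquare,44
```

```text
31.65 [526.9 299.2  79.6] F [ 0.1 -0.4 -5. ] open 0.381 gf 70.16623458825052 yaw y -10.7 tilt [0.0026 0.0009] j [19. 42. 92. -0. 46. 30.]
tsquare,44 [525.3 299.5] tool shift mm [-0.  -1.7 35.6]
```

Emit:
drive_tool:
  commands:
    - [[0,-0.001,0.01,0,1],[0,0,0.015,0,1],[0,0,0.006,0,1],[0,0,0.002,0,1],[0,0,0,0,1],[0,0,0,0,1],[0,0,0,0,1]]

```text
t: 32.23
tcp_pos: [525.4, 299.5, 45.8]
tool_rot: [[0.186, 0.983, 0.001], [0.983, -0.186, 0.0], [0.001, 0.001, -1.0]]
contact_force: [0.4, 0.1, -4.3]
opening: 0.376
gripper_force: 70.3
```

Emit:
drive_tool:
  commands:
    - [[0,0,0.001,0,1],[0,0,0,0,1],[0,0,0,0,1]]

```text
t: 32.48
tcp_pos: [524.9, 299.3, 44.5]
tool_rot: [[0.186, 0.983, 0.0], [0.983, -0.186, 0.0], [0.0, 0.0, -1.0]]
contact_force: [-0.3, 0.3, -4.4]
opening: 0.376
gripper_force: 70.3
```

Emit:
drive_tool:
  commands:
    - [[0,0,0.001,0,1],[0,0,0,0,1],[0,0,0,0,1]]

```text
t: 32.73
tcp_pos: [525.0, 299.4, 44.3]
tool_rot: [[0.186, 0.983, 0.001], [0.983, -0.186, 0.0], [0.0, 0.001, -1.0]]
contact_force: [-1.6, -1.4, 4.4]
opening: 0.373
gripper_force: 71.0
```

Emit:
drive_tool:
  commands:
    - [[0,0,0,0,0.2],[0,0,0,0,0.1],[0,0,0,0,-0.1],[0,0,0,0,-0.4],[0,0,0,0,-1],[0,0,0,0,-1],[0,0,0,0,-1],[0,0,0,0,-1]]

```text
t: 33.4
tcp_pos: [524.9, 299.3, 43.3]
tool_rot: [[0.186, 0.983, 0.0], [0.983, -0.186, 0.0], [0.0, 0.0, -1.0]]
contact_force: [0.5, 0.1, 0.6]
opening: 1.003
gripper_force: 0.0
```

Emit:
drive_tool:
  commands:
    - [[0,0,-0.01,0,-1],[0,0,-0.02,0,-1],[0,0,-0.03,0,-1],[0,0,-0.03,0,-1],[0,0,-0.03,0,-1],[0,0,-0.02,0,-1],[0,0,-0.01,0,-1],[0,0,0,0,-1],[0,0,0,0,-1],[0,0,0,0,-1]]

```text
t: 34.23
tcp_pos: [523.7, 298.9, 191.9]
tool_rot: [[0.186, 0.983, -0.003], [0.983, -0.186, -0.001], [-0.002, -0.003, -1.0]]
contact_force: [-0.0, -0.5, -0.0]
opening: 1.002
gripper_force: 0.0
```

```bash
python3 go.py;python3 - <<'E'
from h import *
q,_=read_camera("scene");b=cv2.resize(q[90:290,100:380],None,fx=2.5,fy=2.5);cv2.imwrite("pics/p5.png",b[...,::-1])
E
```

```text
34.23 [523.7 298.9 191.9] F [-0.  -0.5 -0. ] open 1.002 gf 0.0 yaw y -10.7 tilt [-0.0029 -0.001 ] j [19. 32. 88. -0. 59. 30.]
```

View pics/p5.png

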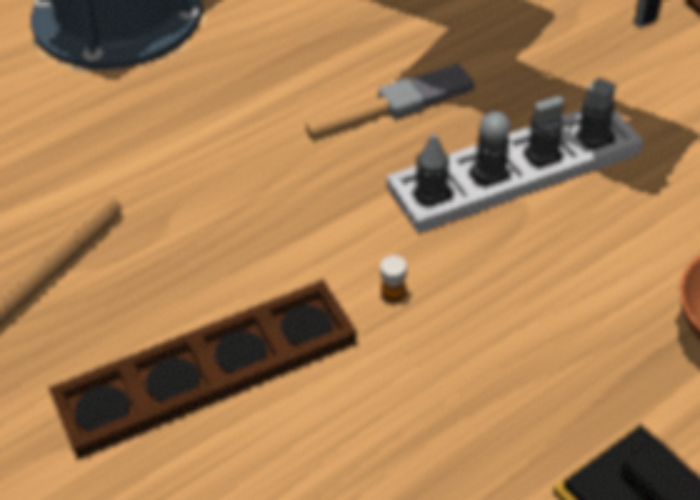

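All four stakes stand upright in the tray, with the cone at the right end, then ball, wedge and square. The rack is empty and the gripper is clear.

```bash
python3 -c "
from workcell import *
print(hand_in())"
```

```text
the job is handed in; nothing more can be done
None
```

The job is handed in: all four stakes stand upright in the tray in reverse order (from the robot's right: cone, ball, wedge, square), none toppled, at about 34 s of the 96 s allowed.

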